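# Thread the spindle through the wire spool and hang it in the dispenser stand

## Task

Pick up the spindle by its wooden handle, thread it through the wire spool lying in the grey cradle and push it firmly but gently home, until the stop collar bears on the spool and you feel the red sprung stop behind the spool begin to give. Then lift the spool out on the spindle, without the gripper touching the spool, carry it to the dispenser stand and lay the spindle in both notched uprights, handle outside and spool hanging between them; let go and leave the other things on the bench where they are.

Things in the scene. Friction and masses are not known exactly. Their poses are not given: they have to be found in the camera images.
- spindle: Steel rod with square light-wood handle, 212 mm long, 0.15 kg, lying flat, axis 12 mm above the bench. Origin at the handle's middle; x along the shaft to the tip. Handle 60 mm long, 24 x 24 mm. Shaft 10 mm thick, from x = 30 to 182 mm. A dark stop collar, 24 mm across, 10 mm thick, is clamped on it: its tip-side face is at x = 62 to 92 mm, different each time, not reported: find it by feel.
- spindle_tip (a point): Tip of the spindle's shaft, on its axis, 182 mm from the handle's middle. The last 13 mm taper to a blunt 3 mm point.
- spool: Loose spool of copper wire with orange flanges, 64 mm in diameter, 40 mm wide, about 0.14 kg. Origin at its centre; x is the axis of the bore, which goes right through and is 14 mm in diameter (2 mm play round the shaft). At the start its x points the same way as the cradle's x.
- cradle: Fixed grey cradle, base 150 x 84 mm. Origin on the bench, in its middle line; x points along the spool's axis from the open end, where the spindle enters, to the red sprung stop. The spool lies on two black rails, bore axis 55 mm above the bench at y = 0; it slides along x with about 1 N of friction and lifts straight up out of the cradle.
- stop_face (a point): Fixed point on the bore axis where the face of the red sprung stop stands when free, 2 to 8 mm behind the spool at the start. The stop is a fork, 74 mm high, with a 26 mm gap, open above, for the shaft. It gives along x at about 6 N per mm. The spool is home when the collar has pressed it onto the stop with 8 to 13 N (it gives 1.1 to 2 mm) for half a second; never push on it with over 16 N.
- stand: Fixed dispenser stand, wooden base 160 x 80 mm, two aluminium uprights 8 mm thick at x = -56.5 and +56.5 mm. Origin on the bench under the middle; x runs from the handle side to the tip side: the spindle lies with its x along the stand's x. Each upright has a notch 13 mm wide at y = 0 with flared lips reaching 98 mm above the bench.
- handle_place (a point): Fixed point of the stand where the middle of the spindle's handle belongs: at x = -97.5 mm, y = 0, 70 mm above the bench, the height of the shaft's axis when it rests in the notches. Up to 7 mm either way along x the first upright still fits between handle and collar.
- flux_tin: bystander: black round tin, 41 mm in diameter, 24 mm high; origin under its centre
- pliers_round: bystander: pliers with blue handles, 49 x 140 x 12 mm, lying; origin at the middle of the underside
- marker: bystander: marker pen with black cap, 135 mm long, 14 mm thick, lying; origin at the middle of the underside
- sewing_tape: bystander: coiled yellow measuring tape, 54 mm across, 16 mm high; origin under its centre

How it is judged:
On the way, in this order (a step that is already met when the one before it is completed fails the run):
1. The spindle is through the bore and its collar holds the spool pressed onto the sprung stop, which has given at least 0.8 mm, for 0.3 s (x of spool in the frame of spindle below 0.115 m and angle between the x axis of spool and the x axis of spindle, either way round below 0.15 rad and x of spool in the frame of cradle above 0.0168 m and contact force between spindle and spool above 5 N), for 0.3 s.
2. The spool is lifted clear of the cradle on the spindle (height (world z) of spool above 0.11 m and x of spool in the frame of spindle between 0.075 and 0.13 m and contact force between spool and cradle below 0.1 N), for 0.2 s.
At the end, for the whole second after the job is handed in: Spindle rests in both notches, handle outside on the stand's -x side: handle centre 88.5 to 106.5 mm from the middle, within 8 mm of the centre line, 64 to 76 mm high, parallel within 0.07 rad; spool hangs on it within 30 mm of the middle, 60 to 76 mm high; released, at rest (x of spindle in the frame of stand between -0.1065 and -0.0885 m and y of spindle in the frame of stand between -0.008 and 0.008 m and z of spindle in the frame of stand between 0.064 and 0.076 m and angle between the x axis of spindle and the x axis of stand, either way round below 0.07 rad and x of spool in the frame of stand between -0.03 and 0.03 m and z of spool in the frame of stand between 0.06 and 0.076 m and linear speed of spool below 0.03 m/s and linear speed of spindle below 0.02 m/s); the robot touches nothing.
It fails at once if The spindle pushes on the spool with more than 16 N (contact force between spindle and spool above 16 N).
It fails at once if The gripper touches the spool (contact force between any of the fingers, the arm and spool above 1 N).
It fails at once if A bystander is moved by more than 25 mm (distance of any of flux_tin, pliers_round, marker, sewing_tape from where it was at the start of the episode above 0.025 m).
It also fails if it takes over 61 s, if anything falls off the work surface, if the arm or the gripper's body presses on something with over 40 N, if the wrist force passes 120 N, or if a joint passes its speed limit or range.

## Robot

A 6-joint arm with a two-finger parallel gripper is mounted at the origin on a cart in front of the work surface, level with it; the furniture and walls round the work are solid. World frame = base frame: x ahead of the robot, y to its left, z up, the work surface at z = 0. Lengths are in m, angles in rad, forces in N, time in s.
With the tool pointing down it reaches from about 0.325 to 0.85 m from the base axis. Payload 4.4 kg.
Tool frame: the origin (TCP) lies on the front face of the gripper's body, between the roots of the fingers; the fingertips stand 97 mm ahead of it and the grasp point (between the pads) lies 78 mm ahead of it; z points along the fingers, y is the line along which they close (so a half turn about z gives the same grasp; the last joint's range is limited). The gripper opens to 94 mm and grips with 3 to 60 N. Pads are 16 mm wide; open, the fingers measure 119 mm over their backs; the gripper's body (75 mm by 177 mm) begins 78 mm behind the grasp point.
Start: joints at [-1.391, 0.207, 1.542, -0, 1.393, -0.15], TCP at [0.187, -0.544, 0.303] pointing down, gripper open.
Joint ranges: [-2.73, 2.73], [-0.86, 2.22], [0.23, 2.46], [-1.11, 4.25], [0.08, 2.63], [-2.82, 2.82]. Speed limits (rad/s): [2.79, 2.79, 3.14, 3.14, 3.14, 3.14].

## Interface

Orientations are given as [roll, pitch, yaw] about the fixed x, y, z axes, in that order (R = Rz(yaw) Ry(pitch) Rx(roll)).
In Python, from plant import ctrl gives the robot as it stands.
- The arm moves only by the shell command python3 -m crank 'ROWS' [FORCE]. ROWS is JSON, a list of rows, each a list of 5 numbers: the shift along the tool's x, y, z in mm, then the turn about the tool's z in rad, then the gripper command: -1 is shut, 1 is fully open, values between are in proportion. A call has 1 to 12 rows; each row shifts and turns the commanded pose from where the row before left it, along the tool's axes as they then stand; what a row does not reach is not made up. A row lasts 1/12 s, in which the tool goes at most 41.7 mm and 7.16 degrees, less where a joint would pass 70% of its speed; a pose out of reach is approached as far as the arm can. A call is refused whole if a number of a shift passes 41.7 or a number of a turn 0.125, either way. A call with a gripper value outside its range is refused whole. The fingers move at their own pace and stop on an object; FORCE is the grip in N (left out, the last holds). Time passes only in rows, so rows that do not move let the fingers close. It gives the time, the measured TCP pose, the force, the opening and the grip force at its end, in the units of the state.
- ctrl.state(): the state, without advancing time (a new reading comes with each control period).
- ctrl.snapshot(name): name is "side" or "top" or "wrist"; returns a dict with "frame" (384x512x3 uint8, red, green, blue), "K" (3x3 intrinsics, pixels), "world_from_camera" (4x4, takes a point from camera to world coordinates). Camera axes: x right, y down, z forward; pixel columns grow to the right and rows downward; lengths in m; the calibration is good to about 2 mm. A picture is of the moment at which its call begins. There is no depth.
- ctrl.hand_in(): hands the job in; it is judged then, once.
The state is a dict: "time": time; "joint_pos": joint angles; "joint_vel": joint speeds; "joint_torque": joint torques, N m; "tool_pos": TCP position; "ee_rot": TCP orientation; "ft_force": force on the tool from outside, world axes, zero at the start; "torque": the same for the moment, N m; "width": opening from 0.0 (shut) to 1.0 (fully open); "finger_force": force on a finger pad.
Only numpy, scipy, OpenCV 4.12 (cv2) and the standard library are available. Lean on these libraries where they do the work, as an engineer would, in place of code of your own. Each camera call takes 0.05 s, during which the arm holds its last target. There are 200 camera calls.

## Working session

There is one attempt and no reset: what is moved stays moved. The work goes in short steps, Python scripts to look and compute and a shell command to move; the robot and the scene stay as the last step left them, time stands still between calls to the robot, and variables do not carry over. Pictures are saved under pics/ and viewed, at most 10 in all, crops included, and the job is handed in when it is done.

```bash
mkdir -p pics
python3 - <<'E'
from plant import ctrl
import cv2,pickle
s=ctrl.state();print(s)
for n in("top","side"):
    d=ctrl.snapshot(n);pickle.dump(d,open(f"pics/{n}0.pkl","wb"))
    cv2.imwrite(f"pics/{n}0.png",cv2.resize(d["frame"][:,:,::-1],(800,600),interpolation=cv2.INTER_CUBIC))
    print(n,d["K"],d["world_from_camera"].round(4))
E
```

```text
{'time': 0.0, 'joint_pos': array([-1.39049680e+00,  2.07455339e-01,  1.54293420e+00, -4.03378747e-05,
        1.39346392e+00, -1.50512732e-01]), 'joint_vel': array([ 0.00060109, -0.00041251,  0.00025605,  0.00010782,  0.00011836,
        0.00051204]), 'joint_torque': array([-6.67210079e-04, -3.70875800e+01, -2.81422019e+01,  6.96382765e-02,
        3.60588252e-02, -1.70083617e-04]), 'tool_pos': array([ 0.18663482, -0.54325716,  0.30147986]), 'ee_rot': array([-3.13935146e+00, -2.99755525e-04,  3.30819081e-01]), 'ft_force': array([ 0.90820539, -0.55512227,  0.10599412]), 'torque': array([-0.0493597 ,  0.02753614,  0.03881124]), 'finger_force': 0.0, 'width': 0.9972053972016236}
top [[356.033907     0.         251.17619484]
 [  0.         356.033907   196.49955321]
 [  0.           0.           1.        ]] [[ 0.0156 -0.9917  0.1278  0.4061]
 [-0.9998 -0.0144  0.0104  0.1563]
 [-0.0085 -0.128  -0.9917  1.0959]
 [ 0.      0.      0.      1.    ]]
side [[361.13427298   0.         263.12039902]
 [  0.         361.13427298 188.12642007]
 [  0.           0.           1.        ]] [[-0.8821  0.3092 -0.3554  0.8832]
 [ 0.4708  0.6022 -0.6447  0.8024]
 [ 0.0147 -0.7361 -0.6767  0.7105]
 [ 0.      0.      0.      1.    ]]
```

View pics/top0.png

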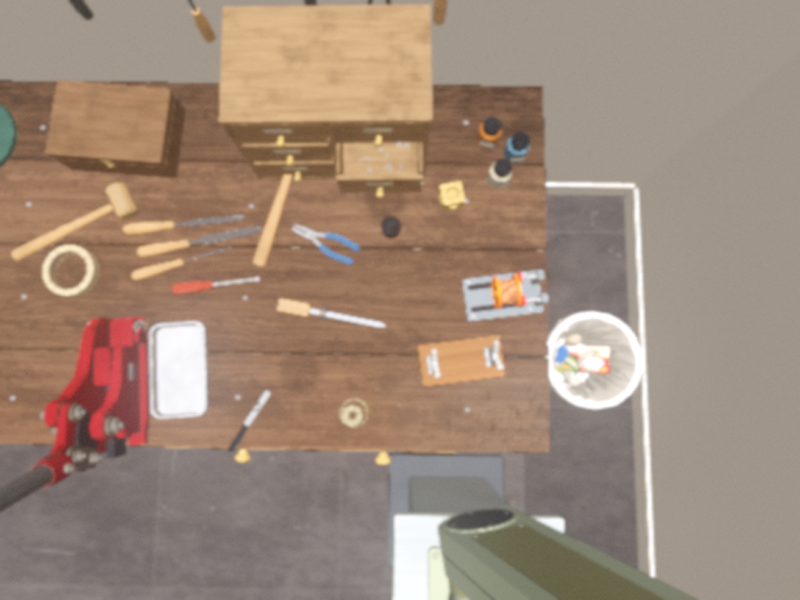

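View pics/side0.png

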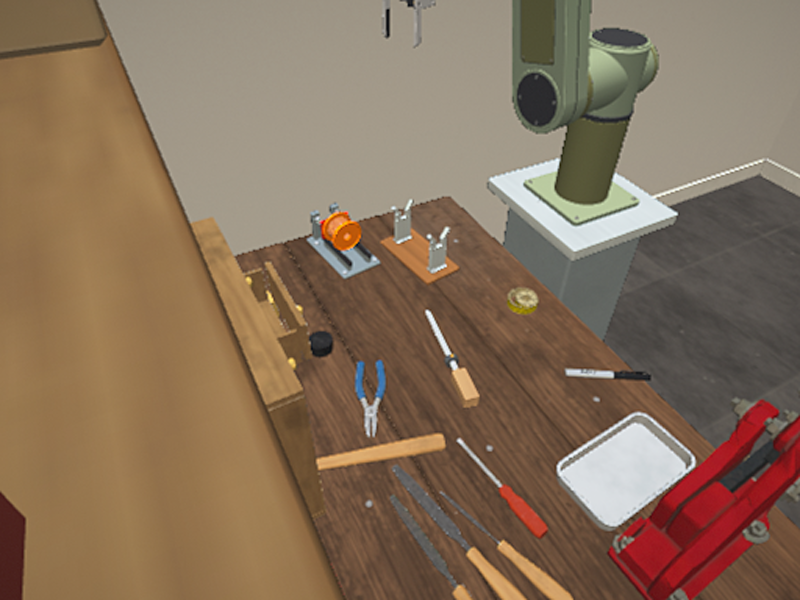

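The top view shows the spindle with its handle at (293,307) and tip at (385,326). The cradle is at about (505,295) with the red stop on the right, and the stand at about (462,361). I need enlarged crops next.

```bash
cat > h.py <<'E'
import numpy as np,cv2,pickle
def ray(d,uv,z):
    K,T=d["K"],d["world_from_camera"]
    r=T[:3,:3]@np.linalg.solve(K,np.array([uv[0],uv[1],1.]))
    o=T[:3,3];return o+r*(z-o[2])/r[2]
def proj(d,p):
    K,T=d["K"],d["world_from_camera"]
    q=K@(T[:3,:3].T@(np.asarray(p,float)-T[:3,3]));return q[:2]/q[2]
def crop(d,x,y,w,h,s,name):
    cv2.imwrite(name,cv2.resize(d["frame"][y:y+h,x:x+w,::-1],(w*s,h*s),interpolation=cv2.INTER_CUBIC))
E
python3 - <<'E'
from h import *
a=pickle.load(open("pics/top0.pkl","rb"));b=pickle.load(open("pics/side0.pkl","rb"))
crop(a,170,165,190,90,4,"pics/c1.png")
crop(b,190,120,130,150,4,"pics/c2.png")
crop(a,260,165,95,85,8,"pics/c3.png")
E
```

```text
(no output)
```

View pics/c1.png

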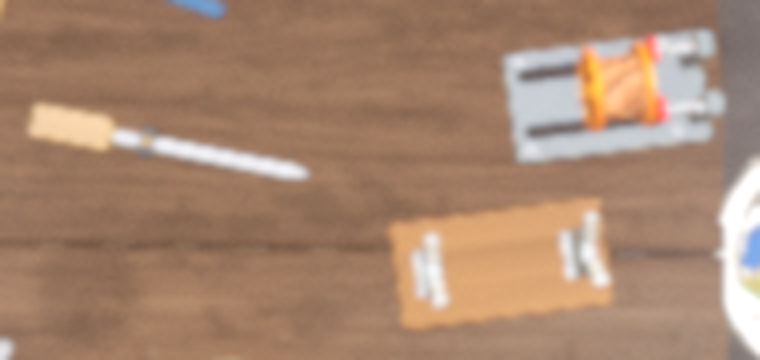

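View pics/c2.png

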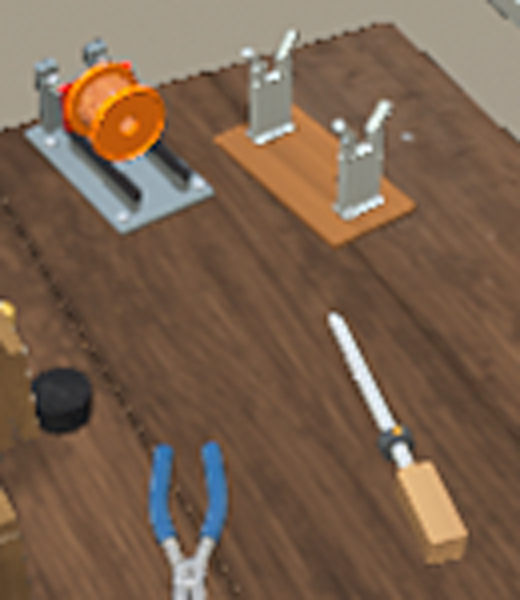

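View pics/c3.png

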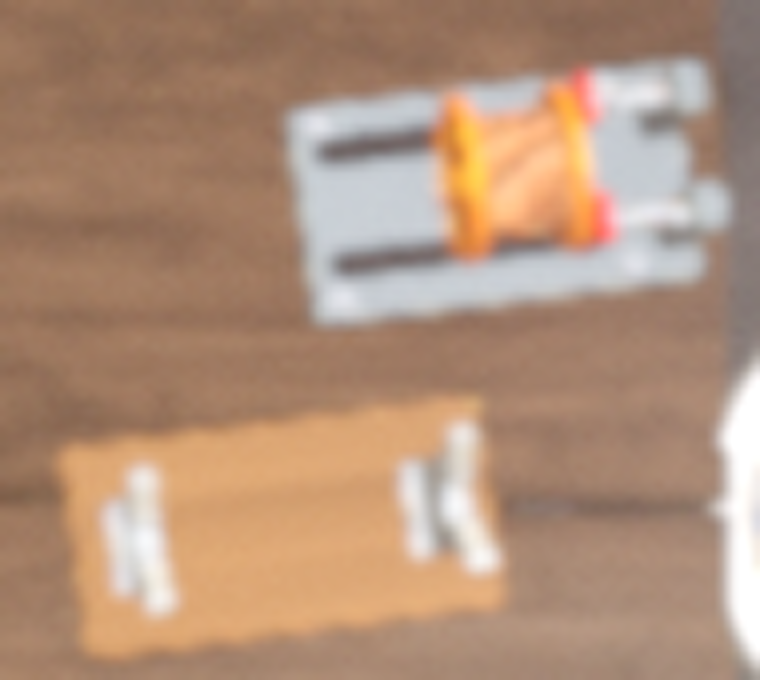

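The crops give the corners of the handle, stand, cradle and spool. The spool's bore shows at (128,125) in the side crop. I'll work out positions from those.

```bash
cat >> h.py <<'E'
def o(c,x0,y0,s): return ((c[0]+.5)/s-.5+x0,(c[1]+.5)/s-.5+y0)
E
python3 - <<'E'
from h import *
np.set_printoptions(precision=4,suppress=True)
a=pickle.load(open("pics/top0.pkl","rb"));b=pickle.load(open("pics/side0.pkl","rb"))
A=lambda c,z:ray(a,o(c,170,165,4),z)
C=lambda c,z:ray(a,o(c,260,165,8),z)
B=lambda c,z:ray(b,o(c,190,120,4),z)
h=A((70,127),.02);t=A((307,173),.012);print("handle",h,"tip",t,np.linalg.norm(t-h),"yaw",np.arctan2(*(t-h)[1::-1]))
print("side handle",B((430,508),.02),"tip",B((333,316),.012))
st=[C(c,.01) for c in((60,450),(480,400),(505,605),(88,655))]
print("stand",np.mean(st,0)); d=(st[1]+st[2]-st[0]-st[3]);print(np.linalg.norm(d)/2,np.arctan2(d[1],d[0]),[np.linalg.norm(st[0]-st[3]),np.linalg.norm(st[1]-st[2])])
# notches top: slot line between uprights, side base brackets
l,r=C((466,175),.055),C((575,163),.055);d=r-l
print("spool",(l+r)/2,np.linalg.norm(d),np.arctan2(d[1],d[0]))
e=[C((290,112),.004),C((315,322),.004)];print("cradle end mid",(e[0]+e[1])/2,"perp yaw",np.arctan2(*(e[1]-e[0])[1::-1])+np.pi/2, np.linalg.norm(e[1]-e[0]))
print("bore side",B((128,125),.055))
s=[B(c,.01) for c in((218,140),(340,243),(414,207),(292,104))];print("stand side",np.mean(s,0),s)
E
```

```text
handle [0.5423 0.363  0.02  ] tip [0.5105 0.1818 0.012 ] 0.18418897491436395 yaw -1.744465700029802
side handle [0.5457 0.3653 0.02  ] tip [0.5126 0.1871 0.012 ]
stand [0.4442 0.0331 0.01  ]
0.16001143561822573 -1.4371634675222849 [np.float64(0.07799287501818479), np.float64(0.07794856811214392)]
spool [ 0.5756 -0.0493  0.055 ] 0.0405427202526646 -1.4457127931926375
cradle end mid [0.5641 0.025  0.004 ] perp yaw -1.4544302584996487 0.08247076757673985
bore side [ 0.5721 -0.0256  0.055 ]
stand side [0.4458 0.0379 0.01  ] [array([ 0.4949, -0.0317,  0.01  ]), array([0.4694, 0.1207, 0.01  ]), array([0.3993, 0.1104, 0.01  ]), array([ 0.4196, -0.0479,  0.01  ])]
```

```bash
python3 -m crank '[[0,0,0,-0.125,1],[0,0,0,-0.125,1],[0,0,0,-0.125,1],[0,0,0,-0.125,1],[0,0,0,-0.125,1],[0,0,0,-0.125,1],[0,0,0,-0.125,1],[0,0,0,-0.125,1],[0,0,0,-0.064,1]]' 60
python3 -m crank '[[39.8,8,0,0,1],[39.8,8,0,0,1],[39.8,8,0,0,1],[39.8,8,0,0,1],[39.8,8,0,0,1],[39.8,8,0,0,1],[39.8,8,0,0,1],[39.8,8,0,0,1],[39.8,8,0,0,1],[39.8,8,0,0,1],[39.8,8,0,0,1],[39.8,8,0,0,1]]'
python3 -m crank '[[39.8,8,6.7,0,1],[39.8,8,6.7,0,1],[39.8,8,6.7,0,1],[39.8,8,6.7,0,1],[39.8,8,6.7,0,1],[39.8,8,6.7,0,1],[39.8,8,6.7,0,1],[39.8,8,6.7,0,1],[39.8,8,6.7,0,1],[39.8,8,6.7,0,1],[39.8,8,6.7,0,1],[39.8,8,6.7,0,1]]'
python3 -m crank '[[0,0,0,0,1],[0,0,0,0,1]]'
python3 - <<'E'
from plant import ctrl
from h import *
s=ctrl.state();print(s["tool_pos"],s["ee_rot"],s["time"],s["ft_force"])
d=ctrl.snapshot("wrist");pickle.dump(d,open("pics/w1.pkl","wb"))
crop(d,0,0,512,384,1,"pics/w1.png");print(d["K"],d["world_from_camera"])
E
```

```text
time: 0.85
tool_pos: [0.1867, -0.5435, 0.3019]
ee_rot: [-3.141, -0.001, 1.4]
ft_force: [0.2, 0.9, -0.6]
width: 1.0
finger_force: 0.0
time: 1.85
tool_pos: [0.3648, -0.0884, 0.3025]
ee_rot: [3.141, 0.0, 1.394]
ft_force: [0.4, 1.0, -0.6]
width: 1.0
finger_force: 0.0
time: 2.85
tool_pos: [0.543, 0.3649, 0.221]
ee_rot: [-3.141, 0.001, 1.395]
ft_force: [0.5, -0.3, 0.3]
width: 1.002
finger_force: 0.0
time: 3.02
tool_pos: [0.5422, 0.3643, 0.2195]
ee_rot: [-3.138, 0.003, 1.398]
ft_force: [-0.5, -0.4, -0.1]
width: 1.0
finger_force: 0.0
[0.54222588 0.36428507 0.21952654] [-3.13831574e+00  2.71427651e-03  1.39770228e+00] 3.0167 [-0.50236401 -0.35479044 -0.14543171]
[[286.85959367   0.         253.72037679]
 [  0.         286.85959367 192.43625572]
 [  0.           0.           1.        ]] [[ 0.98517479 -0.16306189 -0.05330527  0.55765375]
 [-0.17149583 -0.94415657 -0.2813495   0.44646898]
 [-0.00445114  0.28632007 -0.95812369  0.30196988]
 [ 0.          0.          0.          1.        ]]
```

View pics/w1.png

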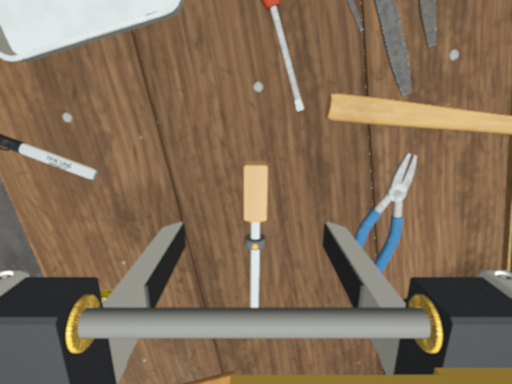

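The handle's top face spans (244,165) to (267,221), and the shaft runs straight down the image at x≈255. The collar is at rows 236 to 248, so the alignment is good.

Run:
```python
from h import *
d=pickle.load(open("pics/w1.pkl","rb"))
h=ray(d,(255.7,193),.024);e=ray(d,(255.5,165),.024);f=ray(d,(255.8,221.5),.024);c=ray(d,(255.2,300),.012)
print(h,np.linalg.norm(e-f),(e+f)/2,np.arctan2(*(c-h)[1::-1]),np.arctan2(*(f-e)[1::-1]))
k=ray(d,(255.2,247),.022);print("collar",np.linalg.norm(k[:2]-(e+f)[:2]/2))
tcp=np.array([.5422,.3643]);yw=1.3977;q=(e+f)[:2]/2-tcp
print(q@[np.cos(yw),np.sin(yw)],q@[np.sin(yw),-np.cos(yw)])
```

```text
[0.5440608  0.36391664 0.024     ] 0.05979100081185392 [0.54382121 0.36279638 0.024     ] -1.7453358478988124 -1.7361369097840498
collar 0.06036313474591824
-0.001201923344188639 0.00185595483642885
```

```bash
python3 -m crank '[[-1,1.9,20,0,1],[0,0,30,0,1],[0,0,30,0,1],[0,0,20,0,1],[0,0,14,0,1],[0,0,4,0,1],[0,0,0,0,1],[0,0,0,0,1]]' 60
python3 -m crank '[[0,0,0,0,-1],[0,0,0,0,-1],[0,0,0,0,-1],[0,0,0,0,-1],[0,0,0,0,-1],[0,0,0,0,-1],[0,0,0,0,-1],[0,0,0,0,-1],[0,0,0,0,-1],[0,0,0,0,-1]]' 60
```

```text
time: 3.73
tool_pos: [0.5457, 0.3615, 0.1059]
ee_rot: [3.14, -0.001, 1.394]
ft_force: [0.6, 1.2, -0.2]
width: 0.999
finger_force: 0.0
time: 4.57
tool_pos: [0.5447, 0.3617, 0.1042]
ee_rot: [-3.141, 0.0, 1.395]
ft_force: [0.5, -0.3, 0.0]
width: 0.329
finger_force: 0.0
```

```bash
python3 -m crank '[[0,0,4,0,-0.34],[0,0,0,0,-0.34],[0,0,0,0,-1],[0,0,0,0,-1],[0,0,0,0,-1],[0,0,0,0,-1],[0,0,0,0,-1],[0,0,0,0,-1]]' 60
```

```text
time: 5.23
tool_pos: [0.5447, 0.3616, 0.1001]
ee_rot: [-3.141, 0.0, 1.395]
ft_force: [0.4, -0.9, -1.6]
width: 0.249
finger_force: 59.8
```

```bash
python3 -m crank '[[0,0,-10,0,-1],[0,0,-20,0,-1],[0,0,-30,0,-1],[0,0,-20,0,-1],[0,0,0,-0.099,-1],[0,0,0,-0.099,-1],[0,0,0,-0.099,-1],[-37.1,-3.8,0,0,-1],[-37.1,-3.8,0,0,-1],[-37.1,-3.8,0,0,-1],[-37.1,-3.8,0,0,-1],[-37.1,-3.8,0,0,-1]]' 60
python3 -m crank '[[0,0,15,0,-1],[0,0,15,0,-1],[0,0,7,0,-1],[0,0,0,0,-1],[0,0,0,0,-1],[0,0,0,0,-1]]' 60
python3 - <<'E'
from plant import ctrl
from h import *
s=ctrl.state();print(s["tool_pos"],s["ee_rot"],s["time"],s["ft_force"])
t=ctrl.snapshot("top");b=ctrl.snapshot("side")
pickle.dump((t,b),open("pics/p2.pkl","wb"))
A=cv2.resize(t["frame"][165:225,250:350,::-1],(800,480)[:2],interpolation=cv2.INTER_CUBIC)[:300*2]
A=cv2.resize(t["frame"][165:215,250:350,::-1],(600,300),interpolation=cv2.INTER_CUBIC)
B=cv2.resize(b["frame"][115:165,190:290,::-1],(600,300),interpolation=cv2.INTER_CUBIC)
cv2.imwrite("pics/p2.png",np.vstack([A,B]))
E
```

```text
time: 6.23
tool_pos: [0.5481, 0.1738, 0.1812]
ee_rot: [3.14, -0.0, 1.693]
ft_force: [0.8, -0.5, -0.9]
width: 0.252
finger_force: 59.8
time: 6.73
tool_pos: [0.5488, 0.1759, 0.1442]
ee_rot: [3.14, -0.0, 1.693]
ft_force: [-0.2, 0.1, -1.4]
width: 0.251
finger_force: 59.8
[0.54881815 0.17587803 0.14420161] [ 3.13998787e+00 -6.17689060e-05  1.69275818e+00] 6.7333 [-0.23516141  0.14888665 -1.41533731]
```

View pics/p2.png

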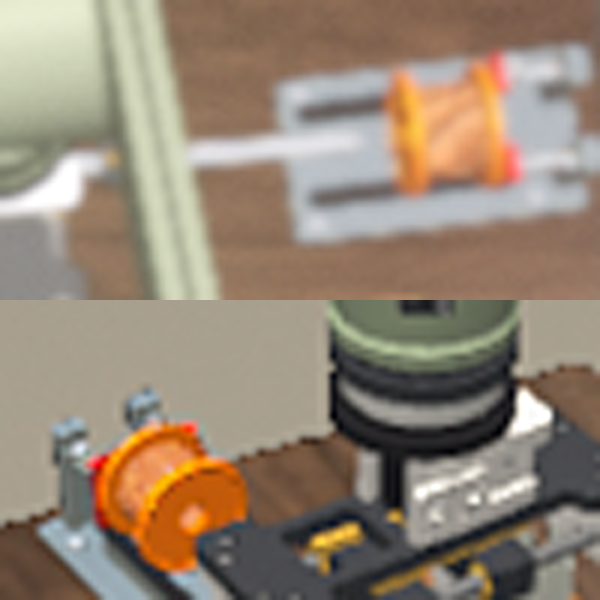

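The top half shows the shaft from (195,153) to its tip at (365,138). The left flange spans (403,70) to (415,192) and the right one (487,65) to (500,185). The side view of the tip is blocked by the gripper.

Run:
```python
from h import *
np.set_printoptions(precision=4,suppress=True)
t,b=pickle.load(open("pics/p2.pkl","rb"))
C=lambda c,z:ray(t,o(c,250,165,6),z)
s0,s1=C((195,153.5),.055),C((365,138.5),.055)
print("shaft",s0,s1,np.arctan2(*(s1-s0)[1::-1]))
f=(C((403,70),.06)+C((415,192),.06))/2;g=(C((487,65),.06)+C((500,185),.06))/2
print("fl",f,g,np.arctan2(*(g-f)[1::-1]))
# automatic: orange flange mask per column centroid
fr=t["frame"].astype(int);hsv=cv2.cvtColor(t["frame"],cv2.COLOR_RGB2HSV)
m=((hsv[...,0]>7)&(hsv[...,0]<20)&(hsv[...,1]>190)&(hsv[...,2]>190));m[:, :310]=0;m[:,342:]=0;m[:170]=0;m[205:]=0
for c in range(312,340):
    r=np.where(m[:,c])[0]
    if len(r):print(c,r.min(),r.max(),end="; ")
for y in (s1[1]-.03,f[1],g[1]):
    u=(s1-s0)/(s1-s0)[1];print("shaft x at",y,(s1+u*(y-s1[1]))[0])
tcp=np.array([.5485,.1755]);yw=1.6925+np.pi
print("tcp line x at f",tcp[0]+(f[1]-tcp[1])/np.tan(yw), "tip by tcp", tcp+.181*np.array([np.cos(yw),np.sin(yw)]))
```

```text
shaft [0.5604 0.0762 0.055 ] [ 0.5691 -0.0073  0.055 ] -1.4675497161783977
fl [ 0.5725 -0.0281  0.06  ] [ 0.576  -0.0694  0.06  ] -1.4849166038499548
317 181 185; 330 178 178; 331 178 178; 333 193 193; shaft x at -0.03733225634792958 0.5722105469069606
shaft x at -0.028083390413502093 0.5712522252323391
shaft x at -0.06944133943545304 0.575537531046763
tcp line x at f 0.5733999053234785 tip by tcp [ 0.5705 -0.0042]
```

```bash
python3 -m crank '[[-10,0.8,0,0,-1],[-10,0,0,0,-1],[-4,0,0,0,-1],[-4,0,0,0,-1],[-4,0,0,0,-1],[-4,0,0,0,-1],[-4,0,0,0,-1],[0,0,0,0,-1],[0,0,0,0,-1]]' 60
```

```text
time: 7.58
tool_pos: [0.5539, 0.1354, 0.1432]
ee_rot: [-3.142, -0.0, 1.691]
ft_force: [0.7, 0.2, -0.2]
width: 0.25
finger_force: 59.8
```

```bash
python3 -m crank '[[-4,0,0,0,-1],[-4,0,0,0,-1],[-4,0,0,0,-1],[-4,0,0,0,-1],[-4,0,0,0,-1],[-4,0,0,0,-1],[0,0,0,0,-1],[0,0,0,0,-1]]' 60
python3 - <<'E'
from plant import ctrl
from h import *
t=ctrl.snapshot("top");b=ctrl.snapshot("side")
pickle.dump((t,b),open("pics/p3.pkl","wb"))
A=cv2.resize(t["frame"][165:215,250:350,::-1],(600,300),interpolation=cv2.INTER_CUBIC)
B=cv2.resize(b["frame"][115:165,190:290,::-1],(600,300),interpolation=cv2.INTER_CUBIC)
cv2.imwrite("pics/p3.png",np.vstack([A,B]));print(ctrl.state()["ft_force"])
E
```

```text
time: 8.25
tool_pos: [0.5568, 0.1115, 0.1433]
ee_rot: [3.142, -0.0, 1.691]
ft_force: [-0.0, -0.5, -1.3]
width: 0.249
finger_force: 59.8
[ 0.384771   -0.13367444 -1.9125909 ]
```

View pics/p3.png

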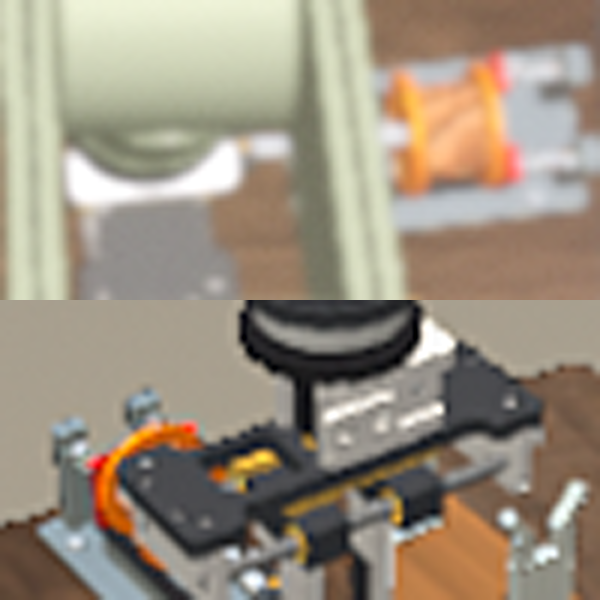

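The shaft enters the left flange at about (395,132), and the spool has not moved. I'll keep advancing.

```bash
python3 -m crank '[[-4,0,0,0,-1],[-4,0,0,0,-1],[-4,0,0,0,-1],[-4,0,0,0,-1],[-4,0,0,0,-1],[-4,0,0,0,-1],[-4,0,0,0,-1],[-4,0,0,0,-1],[-4,0,0,0,-1],[-4,0,0,0,-1],[-4,0,0,0,-1],[0,0,0,0,-1]]' 60
python3 -m crank '[[-4,0,0,0,-1],[-4,0,0,0,-1],[-4,0,0,0,-1],[-4,0,0,0,-1],[-4,0,0,0,-1],[0,0,0,0,-1],[0,0,0,0,-1]]' 60
```

```text
time: 9.35
tool_pos: [0.5622, 0.0673, 0.1433]
ee_rot: [3.142, 0.0, 1.691]
ft_force: [1.0, -0.3, -1.3]
width: 0.249
finger_force: 59.8
time: 9.93
tool_pos: [0.5646, 0.048, 0.1433]
ee_rot: [3.142, -0.0, 1.691]
ft_force: [-0.5, -0.0, -1.3]
width: 0.25
finger_force: 59.8
```

```bash
for i in 1; do python3 -m crank '[[-2,0,0,0,-1],[-2,0,0,0,-1],[0,0,0,0,-1]]' 60 | grep -E "pos|ft"; python3 -m crank '[[-2,0,0,0,-1],[-2,0,0,0,-1],[0,0,0,0,-1]]' 60| grep -E "pos|ft"; done
python3 - <<'E'
from plant import ctrl
from h import *
t=ctrl.snapshot("top");b=ctrl.snapshot("wrist")
A=cv2.resize(t["frame"][165:215,270:350,::-1],(640,400),interpolation=cv2.INTER_CUBIC)
B=cv2.resize(b["frame"][:,:,::-1],(256,192));B=cv2.copyMakeBorder(B,0,0,0,384,cv2.BORDER_CONSTANT)
cv2.imwrite("pics/p4.png",np.vstack([A,B]))
E
```

```text
tool_pos: [0.5651, 0.0441, 0.1433]
ft_force: [-0.3, 0.7, -1.2]
tool_pos: [0.5655, 0.04, 0.1433]
ft_force: [-0.0, -0.3, -0.9]
```

View pics/p4.png

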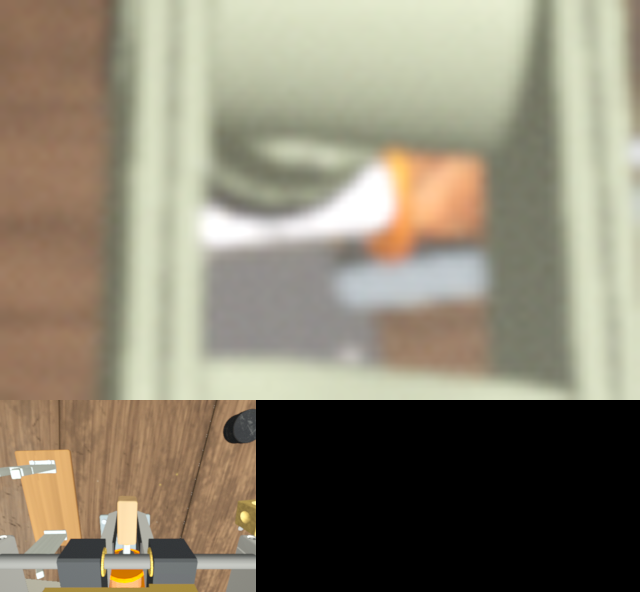

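```bash
python3 -m crank '[[-1,0,0,0,-1],[-1,0,0,0,-1],[0,0,0,0,-1]]' 60 | grep -E "pos|ft"; python3 -m crank '[[-1,0,0,0,-1],[-1,0,0,0,-1],[0,0,0,0,-1]]' 60| grep -E "pos|ft";python3 -m crank '[[-1,0,0,0,-1],[-1,0,0,0,-1],[0,0,0,0,-1]]' 60| grep -E "pos|ft"
```

```text
tool_pos: [0.5657, 0.0382, 0.1433]
ft_force: [-0.2, 0.0, -1.1]
tool_pos: [0.5661, 0.0365, 0.1434]
ft_force: [0.4, 1.5, -1.1]
tool_pos: [0.5665, 0.0344, 0.1434]
ft_force: [-0.0, 1.1, -2.3]
```

```bash
python3 -m crank '[[-1,0,0,0,-1],[0,0,0,0,-1]]' 60 | grep -E "pos|ft"; python3 -m crank '[[-1,0,0,0,-1],[0,0,0,0,-1]]' 60| grep -E "pos|ft"
```

```text
tool_pos: [0.5663, 0.0334, 0.1432]
ft_force: [1.1, 1.4, -1.6]
tool_pos: [0.5661, 0.0326, 0.143]
ft_force: [0.5, 3.3, -1.6]
```

Run:
```python
from plant import ctrl
from h import *
print(ctrl.state()["ft_force"])
```

```text
[ 0.4888883   3.32571832 -1.58183562]
```

```bash
for k in 1; do python3 -m crank '[[-0.5,0,0,0,-1],[0,0,0,0,-1]]' 60 | grep -E "pos|ft"; python3 -m crank '[[-0.5,0,0,0,-1],[0,0,0,0,-1]]' 60| grep -E "pos|ft"; done
```

```text
tool_pos: [0.5661, 0.0323, 0.1429]
ft_force: [-0.9, 3.8, -1.2]
tool_pos: [0.5661, 0.0321, 0.1429]
ft_force: [-0.8, 5.1, -2.2]
```

```bash
python3 -m crank '[[-0.5,0,0,0,-1],[-0.5,0,0,0,-1],[0,0,0,0,-1]]' 60 | grep -E "pos|ft"; python3 -m crank '[[-0.5,0,0,0,-1],[0,0,0,0,-1],[0,0,0,0,-1]]' 60| grep -E "pos|ft"
```

```text
tool_pos: [0.5661, 0.0316, 0.1429]
ft_force: [0.0, 6.8, -1.4]
tool_pos: [0.5661, 0.0314, 0.1429]
ft_force: [-1.2, 7.7, -1.4]
```

```bash
python3 -m crank '[[-0.5,0,0,0,-1],[-0.5,0,0,0,-1],[0,0,0,0,-1],[0,0,0,0,-1]]' 60 | grep -E "pos|ft"; python3 -m crank '[[-0.4,0,0,0,-1],[0,0,0,0,-1],[0,0,0,0,-1],[0,0,0,0,-1]]' 60| grep -E "pos|ft";python3 -m crank '[[0,0,0,0,-1],[0,0,0,0,-1],[0,0,0,0,-1],[0,0,0,0,-1]]' 60| grep -E "pos|ft"
```

```text
tool_pos: [0.5661, 0.031, 0.143]
ft_force: [-1.2, 10.5, -0.4]
tool_pos: [0.5662, 0.0308, 0.143]
ft_force: [-0.8, 10.0, -0.0]
tool_pos: [0.5662, 0.0308, 0.143]
ft_force: [-1.2, 9.9, 0.1]
```

```bash
python3 -m crank '[[-0.3,0,0,0,-1],[0,0,0,0,-1],[0,0,0,0,-1],[0,0,0,0,-1],[0,0,0,0,-1],[0,0,0,0,-1]]' 60 | grep -E "time|pos|ft"; python3 -m crank '[[1,0,0,0,-1],[1,0,0,0,-1],[1,0,0,0,-1],[1,0,0,0,-1],[0,0,0,0,-1],[0,0,0,0,-1]]' 60| grep -E "pos|ft"
```

```text
time: 13.95
tool_pos: [0.5662, 0.0308, 0.143]
ft_force: [-0.6, 11.2, -0.1]
tool_pos: [0.5661, 0.0322, 0.143]
ft_force: [-0.7, 4.0, -1.8]
```

```bash
python3 -m crank '[[1,0,0,0,-1],[1,0,0,0,-1],[0,0,0,0,-1],[0,0,-1,0,-1],[0,0,-1,0,-1],[0,0,-2,0,-1],[0,0,-2,0,-1],[0,0,-2,0,-1],[0,0,-2,0,-1],[0,0,0,0,-1]]' 60 | grep -E "time|pos|rot|ft"; python3 -m crank '[[0,0,-3,0,-1],[0,0,-5,0,-1],[0,0,-8,0,-1],[0,0,-10,0,-1],[0,0,-12,0,-1],[0,0,-12,0,-1],[0,0,-12,0,-1],[0,0,-12,0,-1],[0,0,-10,0,-1],[0,0,-6,0,-1],[0,0,0,0,-1],[0,0,0,0,-1]]' 60| grep -E "pos|rot|ft"
python3 - <<'E'
from plant import ctrl
print(ctrl.state()["torque"],ctrl.state()["width"],ctrl.state()["ft_force"])
E
```

```text
time: 15.28
tool_pos: [0.5666, 0.0341, 0.1539]
ee_rot: [3.14, 0.0, 1.692]
ft_force: [-0.2, 0.0, -2.8]
tool_pos: [0.5663, 0.0342, 0.2436]
ee_rot: [3.141, 0.0, 1.692]
ft_force: [-0.5, 0.6, -3.3]
[ 0.15100592 -0.02086571  0.02295304] 0.2484517744832097 [-0.46405876  0.64889621 -3.32333651]
```

```bash
python3 -m crank '[[-2,0,0,0,-1],[-4,0,0,0,-1],[-6,0,0,0,-1],[-8,0,0,0,-1],[-8,0,0,0,-1],[-8,0,0,0,-1],[-8,0,0,0,-1],[-6,0,0,0,-1],[-5,0,0,0,-1],[-3,0,0,0,-1],[-1.5,0,0,0,-1],[0,0,0,0,-1]]' 60 | grep -E "time|pos|rot|ft"
python3 - <<'E'
from plant import ctrl
from h import *
d=ctrl.snapshot("wrist");s=ctrl.state();pickle.dump((d,s),open("pics/w5.pkl","wb"))
t=ctrl.snapshot("top");b=ctrl.snapshot("side");pickle.dump((t,b),open("pics/p5.pkl","wb"))
for z in(0,.07):print([proj(d,p).round() for p in((.4565,-.047,z),(.4335,.113,z))],[proj(b,p).round() for p in((.4565,-.047,z),(.4335,.113,z))])
E
```

```text
time: 17.28
tool_pos: [0.5734, -0.0252, 0.2432]
ee_rot: [-3.142, -0.0, 1.691]
ft_force: [-0.2, 0.4, -3.7]
[array([153., 188.]), array([133.,  35.])] [array([253., 151.]), array([284., 178.])]
[array([128., 208.]), array([97., 14.])] [array([253., 133.]), array([285., 159.])]
```

Run:
```python
from h import *
d,s=pickle.load(open("pics/w5.pkl","rb"));t,b=pickle.load(open("pics/p5.pkl","rb"))
A=cv2.resize(d["frame"][0:240,50:210,::-1],(400,600),interpolation=cv2.INTER_CUBIC)
B=cv2.resize(b["frame"][105:165,230:310,::-1],(400,300),interpolation=cv2.INTER_CUBIC)
T=cv2.resize(t["frame"][200:260,265:345,::-1],(400,300),interpolation=cv2.INTER_CUBIC)
cv2.imwrite("pics/w5.png",np.hstack([A,np.vstack([B,T])]))
```

```text
(no output)
```

View pics/w5.png

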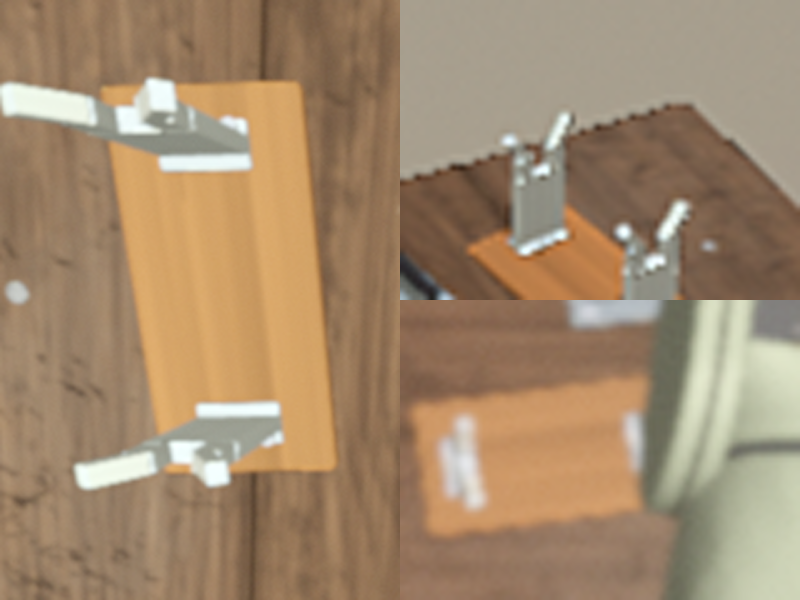

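The stand is clear in the wrist view. Its base corners are TL (101,88), TR (300,82), BR (336,470) and BL (166,470). The brackets are centred at (205,163) and (238,410), and the notch bottoms are near (125,120) and (175,450).

Run:
```python
from h import *
from scipy.optimize import least_squares
np.set_printoptions(precision=4,suppress=True)
d,s=pickle.load(open("pics/w5.pkl","rb"));a=pickle.load(open("pics/top0.pkl","rb"));b=pickle.load(open("pics/side0.pkl","rb"))
W=[o(c,50,0,2.5) for c in((101,88),(300,82),(336,470),(166.5,470))]
L=[(-.08,-.04),(-.08,.04),(.08,.04),(.08,-.04)]  # handle side(+y world)=top of picture; stand +y -> world +x = right
def w(p,l,z):
    c,n=np.cos(p[2]),np.sin(p[2]);return np.array([p[0]+c*l[0]-n*l[1],p[1]+n*l[0]+c*l[1],z])
def res(p): return np.ravel([proj(d,w(p,l,p[3]))-m for l,m in zip(L,W)])
r=least_squares(res,[.445,.035,-1.43,.01]);p=r.x;print(p,r.fun)
R=lambda q:((np.array(q)-[50,0]+.5)*2.5-.5).round()
for x in(-.0565,.0565):
    for nm,l,z in(("base",(x,0),p[3]),("notchbot",(x,0),.065),("lipL",(x,-.0065),.075),("lipR",(x,.0065),.075)):print(x,nm,R(proj(d,w(p,l,z))))
C=lambda c,z:ray(a,o(c,260,165,8),z)
st=[C(c,p[3]) for c in((60,450),(480,400),(505,605),(88,655))];print("top",np.mean(st,0))
B=lambda c,z:ray(b,o(c,190,120,4),z)
print("side",np.mean([B(c,p[3]) for c in((218,140),(340,243),(414,207),(292,104))],0))
print(s["tool_pos"],s["ee_rot"])
```

```text
[ 0.4438  0.0338 -1.426   0.0053] [ 0.1366 -0.0747  0.0814  0.2199  0.349  -0.85   -0.6022  0.6829]
-0.0565 base [209. 149.]
-0.0565 notchbot [136. 120.]
-0.0565 lipL [100. 114.]
-0.0565 lipR [141. 113.]
0.0565 base [244. 420.]
0.0565 notchbot [188. 452.]
0.0565 lipL [158. 459.]
0.0565 lipR [194. 458.]
top [0.4443 0.0326 0.0053]
side [0.4429 0.0328 0.0053]
[ 0.5734 -0.0249  0.2432] [-3.1415 -0.0002  1.6917]
```

```bash
python3 -m crank '[[3,-2.1,0,-0.022,-1],[6,-4.2,0,0,-1],[9,-6.3,0,0,-1],[12,-8.4,0,0,-1],[14,-9.8,0,0,-1],[16,-11.2,0,0,-1],[16,-11.2,0,0,-1],[16,-11.2,0,0,-1],[16,-11.2,0,0,-1],[16,-11.2,0,0,-1],[14,-9.8,0,0,-1],[12,-8.4,0,0,-1]]' 60 | grep -E "time|pos|rot|ft"
python3 -m crank '[[9,-6.3,0,0,-1],[6,-4.2,0,0,-1],[4,-2.8,0,0,-1],[3,-2.1,0,0,-1],[0,0,0,0,-1],[0,0,0,0,-1],[0,0,0,0,-1]]' 60 | grep -E "time|pos|rot|ft"
python3 - <<'E'
from plant import ctrl
from h import *
P=np.mean([ctrl.state()["tool_pos"] for _ in range(5)],0);print(P,ctrl.state()["torque"])
q=np.array([.4297,.1285])-P[:2];y=ctrl.state()["ee_rot"][2];print(y,q@[np.cos(y),np.sin(y)],q@[np.sin(y),-np.cos(y)])
b=ctrl.snapshot("side");pickle.dump(b,open("pics/s6.pkl","wb"))
# tip prediction in side image & orange blob
c,n=np.cos(y+np.pi),np.sin(y+np.pi);print([proj(b,(P[0]+c*k,P[1]+n*k,P[2]-.088)).round(1) for k in(.102,.182)])
hsv=cv2.cvtColor(b["frame"],cv2.COLOR_RGB2HSV);m=((hsv[...,0]<16)&(hsv[...,1]>215)&(hsv[...,2]>120)).astype(np.uint8)
nn,_,st,ce=cv2.connectedComponentsWithStats(m);print([(st[i],ce[i].round(1)) for i in range(1,nn) if st[i,4]>40])
E
```

```text
time: 18.43
tool_pos: [0.4462, 0.1101, 0.2432]
ee_rot: [-3.141, -0.0, 1.715]
ft_force: [0.0, -0.5, -2.2]
time: 19.02
tool_pos: [0.4303, 0.1279, 0.2433]
ee_rot: [3.141, 0.0, 1.713]
ft_force: [-0.1, 0.1, -2.7]
[0.43025884 0.12790441 0.24331723] [ 0.12650624 -0.10440366  0.0046092 ]
1.7131702624017073 0.0006688597643360966 -0.00046867488056576893
[array([267.9, 120.3]), array([251.8, 108.4])]
[(array([260, 116,  20,  22, 142], dtype=int32), array([268.9, 129.1])), (array([206, 136,  17,  17, 101], dtype=int32), array([214.5, 144.1]))]
```

```bash
python3 -m crank '[[0.6,-0.5,3,0,-1],[0,0,6,0,-1],[0,0,8,0,-1],[0,0,8,0,-1],[0,0,8,0,-1],[0,0,6,0,-1],[0,0,5,0,-1],[0,0,4,0,-1],[0,0,3,0,-1],[0,0,3,0,-1],[0,0,0,0,-1]]' 60 | grep -E "time|pos|rot|ft"
python3 -m crank '[[0,0,3,0,-1],[0,0,3,0,-1],[0,0,3,0,-1],[0,0,3,0,-1],[0,0,3,0,-1],[0,0,3,0,-1],[0,0,0,0,-1],[0,0,0,0,-1]]' 60 | grep -E "time|pos|rot|ft"
```

```text
time: 19.98
tool_pos: [0.429, 0.1288, 0.1888]
ee_rot: [-3.141, -0.0, 1.714]
ft_force: [-0.0, 0.0, -3.3]
time: 20.65
tool_pos: [0.4298, 0.1288, 0.1713]
ee_rot: [3.14, 0.0, 1.714]
ft_force: [1.7, -0.1, -4.1]
```

```bash
python3 -m crank '[[0,0,2,0,-1],[0,0,2,0,-1],[0,0,2,0,-1],[0,0,0,0,-1],[0,0,0,0,-1]]' 60 | grep -E "time|pos|rot|ft"
python3 -m crank '[[0,0,2,0,-1],[0,0,2,0,-1],[0,0,0,0,-1],[0,0,0,0,-1]]' 60 | grep -E "time|pos|rot|ft"; python3 -c "
from plant import ctrl
s=ctrl.state();print(s['ft_force'],s['torque'])"
```

```text
time: 21.07
tool_pos: [0.4296, 0.1288, 0.1654]
ee_rot: [3.141, 0.0, 1.714]
ft_force: [2.1, -0.8, -2.5]
time: 21.4
tool_pos: [0.4294, 0.1288, 0.1613]
ee_rot: [3.141, 0.0, 1.714]
ft_force: [3.0, 0.1, -2.0]
[ 2.97493279  0.05432023 -1.97449225] [ 0.03778799 -0.66103035  0.4089693 ]
```

```bash
python3 -m crank '[[0,0.5,0,-0.006,-1],[0,0,0,0,-1],[0,0,0,0,-1]]' 60 | grep -E "time|pos|rot|ft"; python3 -c "
from plant import ctrl
s=ctrl.state();print(s['ft_force'],s['torque'])"
python3 -m crank '[[0,0,1,0,-1],[0,0,1,0,-1],[0,0,0,0,-1],[0,0,0,0,-1]]' 60 | grep -E "time|pos|rot|ft"; python3 -c "
from plant import ctrl
s=ctrl.state();print(s['ft_force'],s['torque'])"
```

```text
time: 21.65
tool_pos: [0.4294, 0.1288, 0.1611]
ee_rot: [-3.141, -0.0, 1.72]
ft_force: [2.1, -0.6, -1.0]
[ 2.10176618 -0.6231827  -1.02345241] [-0.01407143 -0.48440883  0.35704816]
time: 21.98
tool_pos: [0.4296, 0.1289, 0.1593]
ee_rot: [-3.141, -0.0, 1.72]
ft_force: [1.0, 0.6, -0.2]
[ 0.96898043  0.60329641 -0.16114503] [-0.09970652 -0.37789441  0.21690983]
```

```bash
python3 -m crank '[[0,0.3,1,0,-1],[0,0,0,0,-1],[0,0,0,0,-1]]' 60 | grep -E "time|pos|rot|ft"; python3 -c "
from plant import ctrl
s=ctrl.state();print(s['ft_force'],s['torque'])"
```

```text
time: 22.23
tool_pos: [0.43, 0.129, 0.1584]
ee_rot: [-3.141, -0.0, 1.72]
ft_force: [-0.4, 1.4, 0.3]
[-0.3728298   1.40568301  0.33324634] [-0.18148906 -0.23204639  0.09867284]
```

```bash
python3 -m crank '[[0,0,0,0,0],[0,0,0,0,0],[0,0,0,0,0],[0,0,0,0,0],[0,0,0,0,0],[0,0,0,0,0]]' 20 | grep -E "time|pos|width|ft"
python3 -m crank '[[0,0,-3,0,0],[0,0,-6,0,0],[0,0,-10,0,0],[0,0,-15,0,0],[0,0,-20,0,0],[0,0,-20,0,0],[0,0,-20,0,0],[0,0,-20,0,0],[0,0,-10,0,0],[0,0,0,0,0],[0,0,0,0,0]]' 20 | grep -E "time|pos|width|ft"
python3 - <<'E'
from plant import ctrl
from h import *
np.set_printoptions(precision=4,suppress=True)
d=ctrl.snapshot("wrist");b=ctrl.snapshot("side");pickle.dump((d,b),open("pics/w7.pkl","wb"))
hsv=cv2.cvtColor(d["frame"],cv2.COLOR_RGB2HSV)
print("expected handle corners",[proj(d,p).round() for p in((.4296-.0142*1+.0043*-1,.1295+.03,.082),(.4296,.1295,.082))])
print(hsv[150:230:8,256])
# wood-handle mask: light wood like handle (seen in w1)
w=pickle.load(open("pics/w1.pkl","rb"));hv=cv2.cvtColor(w["frame"],cv2.COLOR_RGB2HSV)[170:216,249:263].reshape(-1,3);md=np.median(hv,0);print(md)
m=(np.abs(hsv.astype(int)-md)<[5,35,45]).all(2).astype(np.uint8)
n,_,st,ce=cv2.connectedComponentsWithStats(m)
for i in range(1,n):
    if st[i,4]>150:print(st[i],ce[i].round(1),ray(d,ce[i],.082))
E
```

```text
time: 22.73
tool_pos: [0.4299, 0.1288, 0.1582]
ft_force: [1.0, -0.3, -0.3]
width: 0.499
time: 23.65
tool_pos: [0.4301, 0.1289, 0.2828]
ft_force: [-0.8, -0.3, -1.2]
width: 0.502
expected handle corners [array([238., 160.]), array([252., 191.])]
[[ 15 101 144]
 [ 15 106 151]
 [ 19  85 235]
 [ 18  81 235]
 [ 19  82 236]
 [ 19  82 236]
 [ 19  84 237]
 [ 19  83 237]
 [ 19  82 237]
 [ 87  10 237]]
[ 19.  85. 228.]
[ 239  162   34   64 1355] [252.7 190.1] [0.4298 0.1308 0.082 ]
```

Run:
```python
from h import *
np.set_printoptions(precision=4,suppress=True)
d,b=pickle.load(open("pics/w7.pkl","rb"))
hsv=cv2.cvtColor(d["frame"],cv2.COLOR_RGB2HSV)
m=(np.abs(hsv.astype(int)-[19,85,230])<[5,35,45]).all(2)
for r in range(160,228,5):
    c=np.where(m[r,235:275])[0]+235
    if len(c):print(r,c.min(),c.max(),len(c),end="; ")
m[:, :230]=0;m[:,280:]=0;m[:155]=0;m[230:]=0
print(cv2.minAreaRect(np.argwhere(m)[:,::-1].astype(np.float32)))
hb=cv2.cvtColor(b["frame"],cv2.COLOR_RGB2HSV);mb=((hb[...,0]<16)&(hb[...,1]>215)&(hb[...,2]>120)).astype(np.uint8)
n,_,st,ce=cv2.connectedComponentsWithStats(mb)
for i in range(1,n):
    if st[i,4]>30:print(st[i],ce[i].round(1),ray(b,ce[i],.068))
u=np.array([.1423,-.9898])
for k in(-15.5,-35.5,4.5):print(k,proj(b,(.4437+u[0]*k/1e3,.033+u[1]*k/1e3,.068)))
```

```text
165 241 263 23; 170 241 263 23; 175 241 263 23; 180 241 263 23; 185 241 263 23; 190 241 264 24; 195 241 264 24; 200 239 268 24; 205 239 268 25; 210 238 269 25; 215 242 269 23; 220 270 270 1; 225 235 272 2; ((255.16964721679688, 195.1871337890625), (49.030609130859375, 66.63917541503906), 1.1691393852233887)
[206 136  17  17 101] [214.5 144.1] [ 0.584  -0.0503  0.068 ]
[259 137  24  25 174] [270.5 149.2] [0.4457 0.0492 0.068 ]
-15.5 [271.5595 148.7087]
-35.5 [275.6598 152.0136]
4.5 [267.5477 145.475 ]
```

```bash
python3 -c "
from plant import ctrl
print(ctrl.hand_in())"
```

```text
the job is handed in; nothing more can be done
None
```

The job is handed in at about 24 s: the spool was pushed home with about 10–11 N held for over half a second, lifted out, and the spindle laid in both stand notches and released. The closing wrist and side pictures put the handle and spool within about 2 mm of where they belong. Handing in returned no verdict.

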